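Balance two weighted offcuts on the bench rest

ROBOT

A 6-joint arm with a two-finger parallel gripper is mounted at the origin on the work surface. World frame = base frame: x ahead of the robot, y to its left, z up, the work surface at z = 0. Lengths are in mm, angles in rad, forces in N, time in s.
With the tool pointing down it reaches from about 350 to 875 mm from the base axis. Payload 4.2 kg.
Tool frame: the origin (TCP) lies midway between the tips of the shut fingers; the grasp point (between the pads) lies 19 mm behind it (arm.tcp_to_grasp is the distance from the TCP to the grasp point, in mm); z points along the fingers, y is the line along which they close (so a half turn about z gives the same grasp; the last joint's range is limited). The gripper opens to 85 mm and grips with 20 to 120 N. Pads are 22 mm wide; open, the fingers measure 114 mm over their backs; the gripper's body (76 mm by 85 mm) begins 54 mm behind the grasp point. The pads swing forward as they close: fully open they stand 13 mm farther back than shut.
Start: joints at [1.578, 0.385, 0.008, 0, -1.194, -0.259], TCP at [155.686, 605.278, 206.812] pointing down, gripper open.
Joint ranges: [-3.14, 3.14], [-1.21, 2.06], [-1.07, 1.41], [-3.16, 2.05], [-2.99, -0.16], [-3.1, 3.1]. Speed limits (rad/s): [2.79, 2.79, 3.14, 3.14, 3.14, 3.14].

INTERFACE

Orientations are given as a unit quaternion [x, y, z, w].
In Python, from bench import arm gives the robot as it stands.
- The arm moves only by the tool arm_command, never from a script. Its argument "rows" is a list of rows, each a list of 2 entries, a list of its own where there are three numbers: the shift along the tool's x, y, z as a fraction of full scale, then the turn, a rotation vector about the tool's x, y, z as a fraction of full scale. In form: [[[x, y, z], [wx, wy, wz]], ...]. A call has 1 to 5 rows; each row is the pose to reach, as a shift and turn from the pose commanded when the call began, along the tool's axes at that moment, turning the shorter way round; what a row does not reach only later rows make up. Full scale, the value 1, is 0.25 m for a shift and 180 degrees for a turn. A row lasts 1/10 s, in which the tool goes at most 50 mm and 8.59 degrees, less where a joint would pass 70% of its speed; a pose out of reach is approached as far as the arm can. A call with a number of a shift or a turn outside -1 to 1 is refused whole. A call with a gripper value outside its range is refused whole. "grip" is the opening, from 0 (shut) to 1 (fully open), set as the call begins (left out, the last holds). The fingers move at their own pace and stop on an object; the grip force is fixed at half the most. Time passes only in rows, so rows that repeat a pose let the fingers close. It gives the time, the measured TCP pose, the force, the opening and the grip force at its end, in the units of the state.
- arm.read_state(): the state, without advancing time (a new reading comes with each control period).
- arm.get_image(name): name is "scene" or "top" or "wrist"; returns (picture, depth): 400x640x3 uint8, blue, green, red; 400x640 float32, mm along the optical axis (not along the pixel's ray), 0 where there is no reading.
- arm.camera_info(name): a dict with "fx", "fy", "cx", "cy" (pixels), "extrinsics" (4x4, takes a point from camera to world coordinates). Camera axes: x right, y down, z forward; pixel columns grow to the right and rows downward; lengths in mm; the calibration is good to about 2 mm. A picture is of the moment at which its call begins: read the wrist's pose just before it. camera_info takes no time and is no camera call; for the wrist camera it gives the pose at the moment of the call.
- arm.job_done(): hands the job in; it is judged then, once.
Trained networks look in the newest picture that a camera, given by its name, has taken for a name from the list of things; names that differ only in an ending like _2 or _b are one class to them, and where a whole thing is asked for, a point or a joint stands for the part that bears it (a point fixed in the world has none). Each returns a list of dicts, best first, with "score" (0 to 1); they miss things now and then, are a little off and sometimes report something else, mostly with a low value. They report only what shows in the picture. A call takes as long as a camera call. They do not tell look-alikes from the thing itself.
- arm.spot_in(camera, query): "position" ([column, row] in pixels, amid what is visible of it).
The state is a dict: "clock": time; "joints": joint angles; "joint_vel": joint speeds; "joint_efforts": joint torques, N m; "position": TCP position; "ee_rot": TCP orientation; "contact_force": force on the tool from outside, world axes, zero at the start; "wrist_torque": the same for the moment, N m; "gripper_width": finger opening in mm; "grasp_force": force on a finger pad.
Only numpy, scipy, OpenCV 4.12 (cv2) and the standard library are available. Lean on these libraries where they do the work, as an engineer would, in place of code of your own. Each camera call takes 0.05 s, during which the arm holds its last target. There are 200 camera calls.

TASK

Build up the rest post beside the vise: keeping the side up that is up now, lay the long blue box-section offcut flat across the small head of the post, let go so that it balances there level by itself, then lay the shorter red one flat on top of it, crosswise, so that both sit level and stay put on their own. Each offcut has a steel slug jammed somewhere inside, so feel for its balance point before you let go. Leave the bottle, the spray can and the wrench where they are.

Things in the scene. Friction and masses are not known exactly. Their poses are not given: they have to be found in the camera images.
- blue_offcut: Blue capped box section, 190 (own x) x 46 (y) x 40 mm (z), flat top and underside, z up; steel lug on its +y side, 65 to 89 mm towards its +x end, 10 mm proud. Origin: centre of underside. 0.55 to 0.95 kg, mostly a slug jammed unseen inside: it balances on its centre line up to 50 mm either side of the middle, found only by feel (e.g. wrist moment when lifted level). The slug stays put.
- red_offcut: Red capped box section, 160 (own x) x 42 (y) x 36 mm (z), flat top and underside, z up; steel lug on its +y side, 50 to 74 mm towards its -x end, 10 mm proud. Origin: centre of underside. 0.55 to 0.95 kg, mostly a slug jammed unseen inside: it balances on its centre line up to 45 mm either side of the middle, found only by feel (e.g. wrist moment when lifted level). The slug stays put.
- post: The rest post, bolted to the bench: steel base plate 80 x 80 x 10 mm, a round column 24 mm thick, and a flat square brass-coloured head 28 x 28 mm whose top is 60 mm above the bench. Origin: centre of the underside; z up; its yaw is that of the square head.
- post_head (a point): Centre of the flat top of the post's head, 60 mm above the bench.
- oil_bottle: Bystander: green oil bottle, 84 mm across, 210 mm tall. Origin: centre of the underside.
- spray_can: Bystander: yellow spray can, 66 mm across, 190 mm tall. Origin: centre of the underside.
- wrench: Bystander: steel wrench 200 mm long lying flat along its own x. Origin: under its middle.
- vise: Bystander: grey bench vise, bolted down, about 240 mm long (own x), 130 mm wide, 160 mm high. Origin: centre of the underside of its round foot.
Mind the look-alikes: they are no part of the job. What is meant by the red_offcut is not yellow, and is the smaller of those in its own colour.

How it is judged (in metres and radians):
On the way, in this order (a step that is already met when the one before it is completed fails the run):
1. the blue offcut lies level on the post's head, let go and at rest (angle between blue_offcut's own z axis and vertical below 0.06 rad and height (world z) of blue_offcut between 0.056 and 0.065 m and linear speed of blue_offcut below 0.02 m/s and angular speed of blue_offcut below 0.1 rad/s and contact force between blue_offcut and post above 2 N and contact force between the fingers and blue_offcut below 0.1 N and horizontal distance between blue_offcut and post_head below 0.075 m), for 0.4 s.
2. the red offcut lies level and crosswise on the blue one, let go (all of step 1 and angle between red_offcut's own z axis and vertical below 0.06 rad and height (world z) of red_offcut between 0.096 and 0.106 m and linear speed of red_offcut below 0.02 m/s and angular speed of red_offcut below 0.1 rad/s and contact force between red_offcut and blue_offcut above 2 N and contact force between the fingers and red_offcut below 0.1 N and angle between the x axis of red_offcut and the x axis of blue_offcut, either way round above 1.13 rad and horizontal distance between red_offcut and post_head below 0.085 m), for 0.3 s.
At the end, for the whole second after the job is handed in: Blue rests on the post's head (underside 56-65 mm up, middle within 75 mm of the head), red rests on blue (underside 96-106 mm up, middle within 85 mm of the head), crosswise within 25 degrees; both level within 0.06 rad, released and still (all of step 2); the robot touches nothing.
It fails at once if the oil bottle is pushed more than 30 mm or tipped (distance of oil_bottle from where it was at the start of the episode above 0.03 m or angle between oil_bottle's own z axis and vertical above 0.3 rad).
It fails at once if the spray can is pushed more than 30 mm or tipped (distance of spray_can from where it was at the start of the episode above 0.03 m or angle between spray_can's own z axis and vertical above 0.3 rad).
It fails at once if the wrench is pushed more than 30 mm or tipped (distance of wrench from where it was at the start of the episode above 0.03 m or angle between wrench's own z axis and vertical above 0.3 rad).
It also fails if it takes over 72 s, if anything falls off the work surface, if the arm or the gripper's body presses on something with over 40 N, if the wrist force passes 120 N, or if a joint passes its speed limit or range.

## Working session

There is one attempt and no reset: what is moved stays moved. The work goes in short steps, Python scripts to look and compute and a tool call to move; the robot and the scene stay as the last step left them, time stands still between calls to the robot, and variables do not carry over. Pictures are saved under pics/ and viewed, at most 10 in all, crops included, and the job is handed in when it is done.

Besides the shell and the picture viewer there is one more tool, called after "Call:" as name([rows], argument=value, ...), one row to a line, values as JSON. arm_command: Moves the arm, as the interface text tells. Shift numbers are shares of 0.25 m and turn numbers shares of 180 degrees, none past 1 either way. Its arguments: {"type":"object","properties":{"rows":{"type":"array","items":{"type":"array"}},"grip":{"type":"number"}},"required":["rows"]}

```bash
mkdir -p pics; ls
python3 - <<'E'
from bench import arm
import cv2,numpy as np
for c in("scene","top"):
    im,d=arm.get_image(c); cv2.imwrite(f"pics/{c}0.png",im); np.save(f"{c}0.npy",d)
    print(c,{k:np.round(v,2).tolist() for k,v in arm.camera_info(c).items()})
    for q in("blue_offcut","red_offcut","post","oil_bottle","spray_can","wrench","vise"):
        print(q,[(np.round(r["position"]).tolist(),round(r["score"],2)) for r in arm.spot_in(c,q)])
print(arm.read_state())
E
```

```text
pics
scene {'fx': 403.1, 'fy': 403.1, 'cx': 317.9, 'cy': 196.6, 'extrinsics': [[-0.71, 0.4, -0.58, 1312.73], [0.7, 0.4, -0.59, 800.04], [-0.0, -0.82, -0.57, 843.88], [0.0, 0.0, 0.0, 1.0]]}
blue_offcut [([275.0, 177.0], 0.59)]
red_offcut [([337.0, 297.0], 0.71), ([379.0, 244.0], 0.6), ([436.0, 217.0], 0.58)]
post [([322.0, 205.0], 0.67)]
oil_bottle [([221.0, 153.0], 0.77)]
spray_can [([221.0, 153.0], 0.51), ([320.0, 207.0], 0.25)]
wrench [([241.0, 222.0], 0.56)]
vise [([427.0, 270.0], 0.68), ([220.0, 153.0], 0.21)]
top {'fx': 486.15, 'fy': 486.15, 'cx': 321.73, 'cy': 192.26, 'extrinsics': [[-0.01, -0.99, 0.16, 344.29], [-1.0, 0.01, 0.01, -4.76], [-0.01, -0.16, -0.99, 1369.29], [0.0, 0.0, 0.0, 1.0]]}
blue_offcut [([419.0, 217.0], 0.77)]
red_offcut [([216.0, 125.0], 0.96), ([232.0, 215.0], 0.64), ([208.0, 287.0], 0.62)]
post [([332.0, 214.0], 0.87)]
oil_bottle [([500.0, 170.0], 0.64)]
spray_can [([271.0, 119.0], 0.87)]
wrench [([370.0, 134.0], 0.71)]
vise [([153.0, 186.0], 0.61), ([371.0, 132.0], 0.33)]
{'clock': 0.8, 'joints': array([ 1.57758518e+00,  3.84659862e-01,  7.87802322e-03, -1.58451440e-05,
       -1.19395006e+00, -2.58589072e-01]), 'joint_vel': array([ 0.0019263 ,  0.00125587,  0.00109947,  0.00200634, -0.00194516,
       -0.00037701]), 'joint_efforts': array([ 8.24767867e-04, -3.92029738e+01,  1.88603121e+01,  4.19032484e+00,
       -3.92621823e-04, -2.24463051e-06]), 'position': array([155.68972594, 605.27819508, 206.8253541 ]), 'ee_rot': array([ 9.92084678e-01, -1.25570660e-01, -1.15635516e-05, -3.09536590e-05]), 'contact_force': array([ 0.44781779, -0.1940771 ,  0.03779751]), 'wrist_torque': array([ 0.050927  , -0.01655495,  0.02953744]), 'grasp_force': 0.0, 'gripper_width': 85.60912909721763}
```

```bash
ls pics
```

```text
scene0.png
top0.png
```

View pics/top0.png

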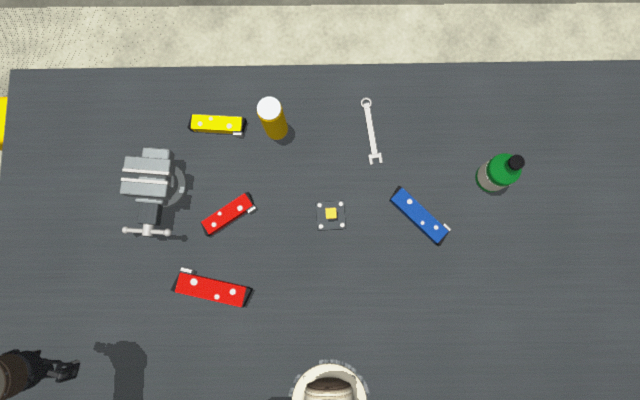

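View pics/scene0.png

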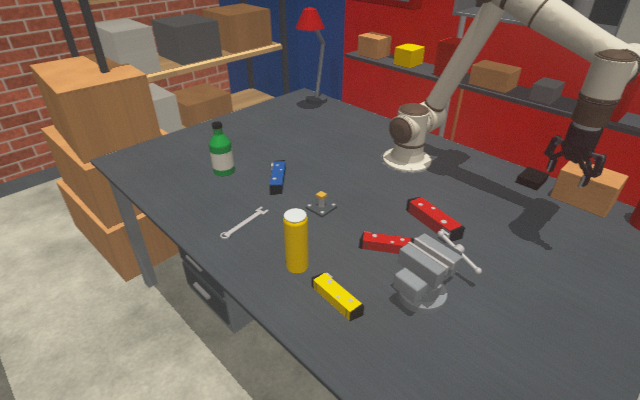

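Top view: look-alikes for red_offcut are the small red box (229,214), the large red box (212,289) and the yellow box (217,125). By the description, it is the small red one at (229,214), with its lug at (251,210). The blue box is at (419,217) with its lug at (447,228), and the post head is at (331,214).

```bash
cat > h.py <<'E'
import cv2,numpy as np
from bench import arm
def world(d,ci):
    v,u=np.mgrid[:400,:640]; P=np.stack([(u-ci["cx"])/ci["fx"]*d,(v-ci["cy"])/ci["fy"]*d,d,np.ones_like(d)],-1)
    return (P@np.array(ci["extrinsics"]).T)[...,:3]
def box(im,W,col,near,top,tol=8,r=130):
    b,g,rr=[im[...,i].astype(int) for i in range(3)]
    near=np.array(near); m=(np.hypot(W[...,0]-near[0],W[...,1]-near[1])<r)&(abs(W[...,2]-top)<tol)
    c={"blue":(b>rr+50)&(b>g+30),"red":(rr>b+80)&(rr>g+80),"brass":(rr>b+60)&(g>b+30)}[col]&m
    P=W[c]; rect=cv2.minAreaRect(P[:,:2].astype(np.float32))
    A=W[m][:,:2]; ra=cv2.minAreaRect(A.astype(np.float32))
    return rect,ra,np.median(P[:,2]),c.sum()
E
python3 - <<'E'
from h import *
ci=arm.camera_info("top"); im=cv2.imread("pics/top0.png"); W=world(np.load("top0.npy"),ci)
for n,px in dict(blue=(419,215),red=(229,214),brass=(331,213),lugb=(447,228),lugr=(251,210),can=(268,107),bottle=(515,162),wr=(371,132)).items(): print(n,W[px[1],px[0]].round(1))
print(box(im,W,"blue",W[215,419,:2],40)); print(box(im,W,"red",W[214,229,:2],36)); print(box(im,W,"brass",W[213,331,:2],60,r=40))
cv2.imwrite("pics/crop0.png",cv2.resize(im[180:320,160:460],None,fx=2.6,fy=2.6,interpolation=2))
E
```

```text
blue [ 492.4 -254.2   34.5]
red [500.5 270.3  34.2]
brass [497.6 -12.   58.1]
lugb [ 456.3 -330.7   28.4]
lugr [511.  209.4  34.7]
can [753.9 145.1 189.8]
bottle [ 599.7 -458.8  209.9]
wr [ 739.2 -131.     2.7]
(((492.4544982910156, -253.86839294433594), (174.29222106933594, 47.86827850341797), 45.223045349121094), ((494.4383544921875, -255.8832244873047), (192.45327758789062, 53.81190490722656), 45.25149917602539), np.float64(39.12154521209277), np.int64(1029))
(((503.0642395019531, 277.20806884765625), (43.703765869140625, 144.5631561279297), 33.3753547668457), ((502.0859375, 277.70574951171875), (53.56532287597656, 158.5043182373047), 29.254575729370117), np.float64(34.87586578613082), np.int64(744))
(((497.70269775390625, -9.284896850585938), (27.140989303588867, 28.039968490600586), 89.3079833984375), ((497.70269775390625, -9.284896850585938), (27.140989303588867, 28.039968490600586), 89.3079833984375), np.float64(58.991717971865455), np.int64(111))
```

View pics/crop0.png

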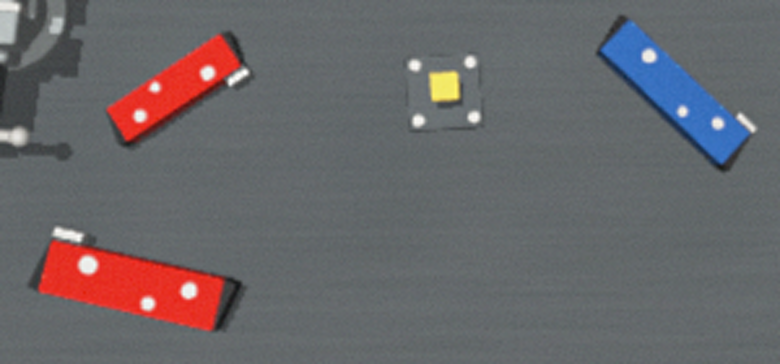

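The crop confirms it: the small red box is left of the post with its lug at the right end, and the bigger red box below it is the decoy. Moving towards blue.

Call:
arm_command([
  [[0.58, 0.81, 0], [0, 0, 0.23]],
  [[0.58, 0.81, 0], [0, 0, 0.23]],
  [[0.58, 0.81, 0], [0, 0, 0.23]],
  [[0.58, 0.81, 0], [0, 0, 0.23]],
  [[0.58, 0.81, 0], [0, 0, 0.23]],
], grip=1)

```text
clock: 1.3
position: [246.1, 371.1, 207.0]
ee_rot: [0.883, -0.47, 0.0, -0.0]
contact_force: [0.9, -0.2, -0.1]
gripper_width: 85.5
grasp_force: 0.0
```

```bash
cat > go.py <<'E'
import sys,numpy as np
from scipy.spatial.transform import Rotation as R
from bench import arm
# usage: go.py x y z yangle(deg of tool y in world) -> fractions in tool axes
x,y,z,a=map(float,sys.argv[1:5]); s=arm.read_state(); q=R.from_quat(s["ee_rot"])
t=np.radians(a); Y=np.array([np.cos(t),np.sin(t),0]); Z=np.array([0,0,-1.]); T=R.from_matrix(np.stack([np.cross(Y,Z),Y,Z],1))
print("t",s["clock"],"pos",s["position"].round(1),"w",round(s["gripper_width"],1),"F",s["contact_force"].round(2),"M",s["wrist_torque"].round(3),"j6",s["joints"][5].round(2))
print("shift",(q.inv().apply(np.array([x,y,z])-s["position"])/250).round(3),"turn",((q.inv()*T).as_rotvec()/np.pi).round(3))
E
python3 go.py 493 -254 150 135.2
```

```text
t 1.3 pos [246.1 371.1 207. ] w 85.5 F [ 0.9  -0.15 -0.11] M [ 0.027 -0.094  0.02 ] j6 -0.76
shift [2.626 0.574 0.227] turn [-0.     0.     0.437]
```

Call:
arm_command([
  [[0.97, 0.21, 0.05], [0, 0, 0.23]],
  [[0.97, 0.21, 0.05], [0, 0, 0.23]],
  [[0.97, 0.21, 0.05], [0, 0, 0.23]],
  [[0.97, 0.21, 0.05], [0, 0, 0.23]],
  [[0.97, 0.21, 0.05], [0, 0, 0.23]],
])

```text
clock: 1.8
position: [338.7, 141.1, 194.8]
ee_rot: [-0.659, 0.752, 0.0, 0.001]
contact_force: [1.0, 0.6, 0.3]
gripper_width: 84.9
grasp_force: 0.0
```

Call:
arm_command([
  [[0.86, -0.48, 0], [0, 0, 0.2]],
  [[0.86, -0.48, 0], [0, 0, 0.2]],
  [[0.86, -0.48, 0], [0, 0, 0.2]],
  [[0.86, -0.48, 0], [0, 0, 0.2]],
  [[0.86, -0.48, 0], [0, 0, 0.2]],
])

```text
clock: 2.3
position: [431.0, -87.8, 194.8]
ee_rot: [-0.395, 0.919, -0.0, 0.001]
contact_force: [1.9, 0.6, 0.5]
gripper_width: 86.0
grasp_force: 0.0
```

```bash
python3 go.py 493 -254 150 135.2
```

```text
t 2.3 pos [431.  -87.8 194.8] w 86.0 F [1.85 0.63 0.48] M [ 0.155 -0.133 -0.01 ] j6 -0.93
shift [ 0.312 -0.637  0.179] turn [-0.     0.     0.008]
```

Call:
arm_command([
  [[0.31, -0.64, 0.1], [0, 0, 0.01]],
  [[0.31, -0.64, 0.1], [0, 0, 0.01]],
  [[0.31, -0.64, 0.1], [0, 0, 0.01]],
  [[0.31, -0.64, 0.1], [0, 0, 0.01]],
  [[0.31, -0.64, 0.1], [0, 0, 0.01]],
])

```text
clock: 2.8
position: [494.4, -254.6, 167.8]
ee_rot: [-0.38, 0.925, 0.0, -0.001]
contact_force: [-0.7, 0.4, 0.8]
gripper_width: 85.1
grasp_force: 0.0
```

```bash
python3 - <<'E'
from h import *
ci=arm.camera_info("wrist"); im,d=arm.get_image("wrist"); cv2.imwrite("pics/w1.png",im); W=world(d,ci)
print(box(im,W,"blue",(493,-254),40,r=115))
E
python3 go.py 493 -254 2 135.2
```

```text
(((494.1922607421875, -253.52638244628906), (173.53665161132812, 45.90608215332031), 44.696170806884766), ((494.65167236328125, -255.44235229492188), (192.23411560058594, 53.3420295715332), 46.26641082763672), np.float64(39.55786237118326), np.int64(6365))
t 2.85 pos [ 493.7 -252.9  168.3] w 85.3 F [-0.56  0.77 -0.01] M [0.07  0.017 0.042] j6 -0.61
shift [ 0.005 -0.002  0.665] turn [ 0.    -0.    -0.002]
```

View pics/w1.png

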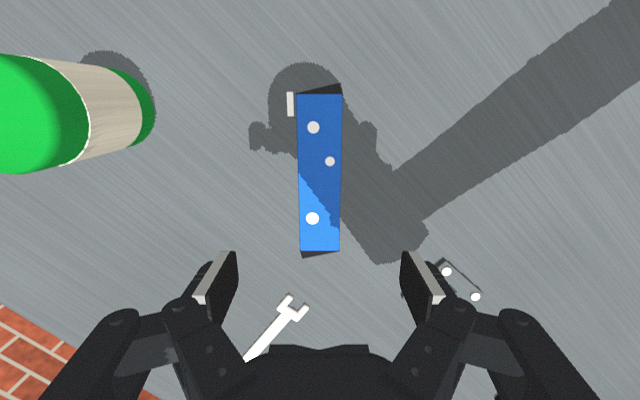

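Wrist view: the blue box lies between the jaws, lug at (291,104) at its far end; nothing is in the way of the fingers.

Call:
arm_command([
  [[0, 0, 0.2], [0, 0, 0]],
  [[0, 0, 0.4], [0, 0, 0]],
  [[0, 0, 0.55], [0, 0, 0]],
  [[0, 0, 0.64], [0, 0, 0]],
  [[0, 0, 0.66], [0, 0, 0]],
])

```text
clock: 3.35
position: [491.8, -249.9, 2.1]
ee_rot: [-0.383, 0.924, 0.002, -0.002]
contact_force: [0.1, -0.1, 0.8]
gripper_width: 85.6
grasp_force: 0.0
```

Call:
arm_command([
  [[0, 0, 0], [0, 0, 0]],
  [[0, 0, 0], [0, 0, 0]],
  [[0, 0, 0], [0, 0, 0]],
  [[0, 0, 0], [0, 0, 0]],
  [[0, 0, 0], [0, 0, 0]],
], grip=0.35)

```text
clock: 3.85
position: [496.3, -252.1, 7.1]
ee_rot: [-0.383, 0.924, -0.002, 0.002]
contact_force: [-0.3, 0.9, 6.5]
gripper_width: 44.1
grasp_force: 61.5
```

```bash
python3 go.py 493 -254 2 135.2
```

```text
t 3.85 pos [ 496.3 -252.1    7.1] w 44.1 F [-0.28  0.9   6.5 ] M [ 0.185 -0.053 -0.01 ] j6 -0.61
shift [0.015 0.004 0.02 ] turn [-0.002  0.001 -0.001]
```

Call:
arm_command([
  [[0, 0, -0.04], [0, 0, 0]],
  [[0, 0, -0.08], [0, 0, 0]],
  [[0, 0, -0.12], [0, 0, 0]],
  [[0, 0, -0.12], [0, 0, 0]],
  [[0, 0, -0.12], [0, 0, 0]],
])

```text
clock: 4.35
position: [493.7, -251.4, 34.4]
ee_rot: [-0.382, 0.924, 0.0, 0.0]
contact_force: [-0.2, 0.5, -7.4]
gripper_width: 43.6
grasp_force: 62.7
```

Call:
arm_command([
  [[0, 0, 0], [0, 0, 0]],
  [[0, 0, 0], [0, 0, 0]],
  [[0, 0, 0], [0, 0, 0]],
])

```text
clock: 4.65
position: [493.6, -251.4, 33.8]
ee_rot: [-0.382, 0.924, 0.0, -0.0]
contact_force: [-1.0, 0.4, -8.1]
gripper_width: 44.0
grasp_force: 62.7
```

```bash
cat > feel.py <<'E'
import sys,numpy as np
from bench import arm
# average a few readings (camera calls pass time); balance offset from TCP: M=r x F
F=[];M=[];P=[]
for i in range(6):
    arm.get_image("top"); s=arm.read_state(); F.append(s["contact_force"]);M.append(s["wrist_torque"]);P.append(s["position"])
F,M,P=[np.array(a) for a in(F,M,P)]; f=F.mean(0);m=M.mean(0)
print("t",s["clock"],"F",f.round(2),"M",m.round(3),"sd",M.std(0).round(3),F.std(0).round(2),"P",P.mean(0).round(1),"w",s["gripper_width"].round(1))
fz=f[2]; r=np.array([-m[1],m[0]])/fz*1000
a=np.radians(float(sys.argv[1])); print("mass",-fz/9.81,"r world mm",r.round(1),"along x",r@[np.cos(a),np.sin(a)],"along y",r@[-np.sin(a),np.cos(a)])
E
python3 feel.py -135
```

```text
Traceback (most recent call last):
  File "feel.py", line 8, in <module>
    print("t",s["clock"],"F",f.round(2),"M",m.round(3),"sd",M.std(0).round(3),F.std(0).round(2),"P",P.mean(0).round(1),"w",s["gripper_width"].round(1))
                                                                                                                           ^^^^^^^^^^^^^^^^^^^^^^^^
AttributeError: 'float' object has no attribute 'round'
```

```bash
sed -i 's/s\["gripper_width"\].round(1)/round(s["gripper_width"],1)/' feel.py; python3 feel.py -135
```

```text
t 5.25 F [-0.04  0.17 -7.67] M [-0.173  0.139  0.   ] sd [0.016 0.029 0.024] [0.57 0.31 0.56] P [ 493.9 -251.5   34.3] w 44.2
mass 0.7814690523874347 r world mm [18.1 22.6] along x -28.744188283675857 along y -3.1901896081185455
```

Call:
arm_command([
  [[0, 0, 0.06], [0, 0, 0]],
  [[0, 0, 0.1], [0, 0, 0]],
  [[0, 0, 0.11], [0, 0, 0]],
  [[0, 0, 0.11], [0, 0, 0]],
])

```text
clock: 5.65
position: [493.6, -251.6, 7.3]
ee_rot: [-0.383, 0.924, 0.0, -0.0]
contact_force: [-2.1, 0.1, -2.4]
gripper_width: 44.1
grasp_force: 63.3
```

Call:
arm_command([
  [[0, 0, 0], [0, 0, 0]],
  [[0, 0, 0], [0, 0, 0]],
  [[0, 0, 0], [0, 0, 0]],
  [[-0.06, 0, 0], [0, 0, 0]],
  [[-0.115, 0, 0], [0, 0, 0]],
], grip=0.8)

```text
clock: 6.15
position: [515.6, -230.8, 7.3]
ee_rot: [-0.382, 0.924, -0.0, 0.001]
contact_force: [-0.3, -0.6, 0.5]
gripper_width: 68.2
grasp_force: 0.0
```

Call:
arm_command([
  [[0, 0, 0], [0, 0, 0]],
  [[0, 0, 0], [0, 0, 0]],
  [[0, 0, 0], [0, 0, 0]],
  [[0, 0, 0], [0, 0, 0]],
], grip=0.35)

```text
clock: 6.55
position: [515.2, -230.3, 7.3]
ee_rot: [-0.383, 0.924, -0.0, 0.001]
contact_force: [1.0, 6.0, 3.6]
gripper_width: 44.0
grasp_force: 61.4
```

Call:
arm_command([
  [[0, 0, -0.1], [0, 0, 0]],
  [[0, 0, -0.2], [0, 0, 0]],
  [[0, 0, -0.3], [0, 0, 0]],
  [[0, 0, -0.4], [0, 0, 0]],
  [[0, 0, -0.4], [0, 0, 0]],
])

```text
clock: 7.05
position: [515.4, -231.7, 108.5]
ee_rot: [-0.382, 0.924, -0.001, 0.002]
contact_force: [1.9, 0.1, -7.0]
gripper_width: 43.8
grasp_force: 64.9
```

Call:
arm_command([
  [[0, 0, 0], [0, 0, 0]],
  [[0, 0, 0], [0, 0, 0]],
  [[0, 0, 0], [0, 0, 0]],
])

```text
clock: 7.35
position: [512.7, -230.9, 104.5]
ee_rot: [-0.382, 0.924, 0.001, -0.002]
contact_force: [1.2, -0.7, -7.3]
gripper_width: 43.8
grasp_force: 64.9
```

```bash
python3 feel.py -135
python3 - <<'E'
from h import *
ci=arm.camera_info("wrist"); im,d=arm.get_image("wrist"); cv2.imwrite("pics/w2.png",im); W=world(d,ci); np.save("w2.npy",W)
P=W[(im[...,0].astype(int)>im[...,2]+50)&(im[...,0].astype(int)>im[...,1]+30)&(d>0)&(np.hypot(W[...,0]-500,W[...,1]+240)<150)]
P=P[P[:,2]>np.percentile(P[:,2],40)]; A=np.c_[P[:,:2]-P[:,:2].mean(0),np.ones(len(P))]; print(len(P),np.linalg.lstsq(A,P[:,2],rcond=None)[0],P.mean(0))
E
```

```text
t 7.65 F [ 0.14 -0.04 -7.44] M [ 0.03  -0.066  0.019] sd [0.028 0.039 0.021] [0.45 0.36 0.19] P [ 513.8 -231.1  105.8] w 43.3
mass 0.7585469380474238 r world mm [-8.8 -4. ] along x 9.080286854708733 along y -3.4328170536902003
19002 [1.28281468e-03 2.45731716e-03 1.38938616e+02] [ 486.41237713 -258.31842762  138.93861552]
```

View pics/w2.png

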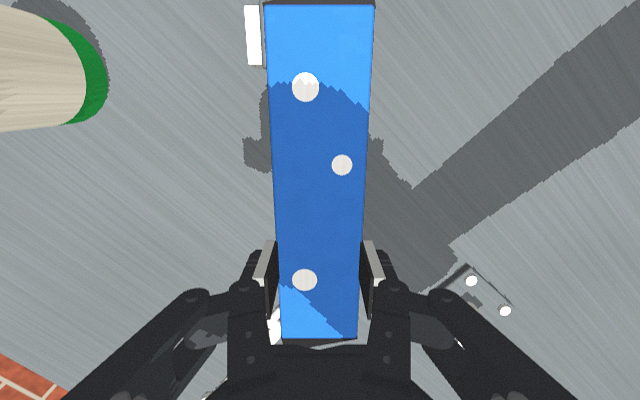

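Wrist view: blue is held level, pads at (265,260)/(375,260) near the rear third. I'll average the moment for longer.

```bash
sed -i 's/range(6)/range(int(sys.argv[2]))/' feel.py; python3 feel.py -135 20;python3 go.py 514 -231 106 135
```

```text
t 8.7 F [-0.17 -0.04 -7.46] M [ 0.016 -0.016  0.001] sd [0.021 0.026 0.022] [0.47 0.45 0.43] P [ 514.3 -231.2  106.8] w 43.8
mass 0.7603968788171094 r world mm [-2.1 -2.2] along x 3.0375795992718673 along y 0.024392664106034936
t 8.7 pos [ 514.3 -231.2  106.8] w 43.8 F [ 0.26  0.59 -7.4 ] M [ 0.044 -0.017  0.008] j6 -0.65
shift [0.    0.001 0.003] turn [ 0. -0. -0.]
```

Call:
arm_command([
  [[-0.12, 0.13, 0], [0, 0, 0]],
  [[-0.25, 0.29, 0], [0, 0, 0]],
  [[-0.41, 0.48, 0], [0, 0, 0]],
  [[-0.54, 0.62, 0], [0, 0, 0]],
  [[-0.59, 0.675, 0], [0, 0, 0]],
])

```text
clock: 9.2
position: [499.3, -4.6, 107.3]
ee_rot: [-0.384, 0.924, 0.0, 0.001]
contact_force: [0.3, 0.5, -7.6]
gripper_width: 44.0
grasp_force: 65.1
```

Call:
arm_command([
  [[0, 0, 0], [0, 0, 0]],
  [[0, 0, 0], [0, 0, 0]],
])

```text
clock: 9.4
position: [499.5, -6.8, 107.1]
ee_rot: [-0.383, 0.924, -0.0, 0.0]
contact_force: [0.6, 0.4, -7.0]
gripper_width: 43.5
grasp_force: 65.1
```

```bash
python3 feel.py -135 6; python3 go.py 499.2 -7.8 67.3 135
```

```text
t 9.7 F [-0.26 -0.23 -7.81] M [-0.021 -0.024  0.001] sd [0.011 0.029 0.011] [0.43 0.3  0.53] P [499.3  -8.3 106.8] w 43.9
mass 0.7964045445804879 r world mm [-3.1  2.7] along x 0.2950676428810503 along y -4.113361951706993
t 9.7 pos [499.3  -8.5 106.8] w 43.9 F [-0.79 -0.52 -6.92] M [-0.01  -0.054 -0.009] j6 -1.1
shift [-0.002  0.002  0.158] turn [ 0.    -0.    -0.001]
```

Call:
arm_command([
  [[0, 0, 0.05], [0, 0, 0]],
  [[0, 0, 0.1], [0, 0, 0]],
  [[0, 0, 0.13], [0, 0, 0]],
  [[0, 0, 0.145], [0, 0, 0]],
  [[0, 0, 0.15], [0, 0, 0]],
])

```text
clock: 10.2
position: [499.4, -7.9, 69.1]
ee_rot: [-0.382, 0.924, -0.0, -0.0]
contact_force: [-0.5, -0.6, -7.0]
gripper_width: 43.7
grasp_force: 65.1
```

Call:
arm_command([
  [[0, 0, 0.003], [0, 0, 0]],
  [[0, 0, 0.006], [0, 0, 0]],
  [[0, 0, 0.006], [0, 0, 0]],
])

```text
clock: 10.5
position: [499.6, -7.5, 68.1]
ee_rot: [-0.382, 0.924, -0.0, 0.0]
contact_force: [0.3, -0.2, -7.9]
gripper_width: 43.5
grasp_force: 65.1
```

```bash
python3 feel.py -135 3
```

```text
t 10.65 F [-0.22 -0.24 -7.48] M [-0.002  0.011 -0.034] sd [0.031 0.042 0.022] [0.33 0.56 0.39] P [499.5  -7.5  68.1] w 43.8
mass 0.762610015122863 r world mm [1.4 0.3] along x -1.1934999788153087 along y 0.7960176048157774
```

Call:
arm_command([
  [[0, 0, 0.004], [0, 0, 0]],
  [[0, 0, 0.008], [0, 0, 0]],
  [[0, 0, 0.008], [0, 0, 0]],
])

```text
clock: 10.95
position: [499.8, -7.4, 67.3]
ee_rot: [-0.383, 0.924, -0.0, 0.001]
contact_force: [-3.7, 2.1, 4.3]
gripper_width: 43.9
grasp_force: 66.4
```

```bash
python3 feel.py -135 3
```

```text
t 11.1 F [-4.05  2.05  5.79] M [ 0.668  1.328 -0.025] sd [0.022 0.03  0.019] [0.55 0.2  0.21] P [499.8  -7.4  67.3] w 43.5
mass -0.5900660892961455 r world mm [-229.5  115.4] along x 80.69971848447024 along y -243.8615892156113
```

Call:
arm_command([
  [[0, 0, -0.004], [0, 0, 0]],
  [[0, 0, -0.004], [0, 0, 0]],
])

```text
clock: 11.3
position: [499.8, -7.4, 67.4]
ee_rot: [-0.383, 0.924, -0.0, 0.001]
contact_force: [-2.7, 1.9, 2.9]
gripper_width: 44.0
grasp_force: 66.1
```

```bash
python3 feel.py -135 3
```

```text
t 11.45 F [-1.97  2.26  3.6 ] M [ 0.695  0.851 -0.024] sd [0.04  0.055 0.03 ] [0.09 0.58 0.62] P [499.8  -7.4  67.3] w 43.5
mass -0.36657631146127195 r world mm [-236.8  193.2] along x 30.819197380159924 along y -304.0278825407328
```

Call:
arm_command([
  [[0, 0, -0.004], [0, 0, 0]],
  [[0, 0, -0.004], [0, 0, 0]],
])

```text
clock: 11.65
position: [499.7, -7.5, 67.4]
ee_rot: [-0.382, 0.924, 0.0, 0.0]
contact_force: [0.1, 1.1, -3.2]
gripper_width: 43.7
grasp_force: 65.6
```

```bash
python3 feel.py -135 3
```

```text
t 11.8 F [ 0.28  1.55 -3.95] M [ 0.408 -0.15  -0.01 ] sd [0.047 0.056 0.009] [0.71 0.52 0.2 ] P [499.6  -7.5  67.4] w 44.1
mass 0.4022179706248705 r world mm [ -38.  -103.5] along x 100.07214539401353 along y 46.26606063286837
```

Call:
arm_command([
  [[0, 0, 0], [0, 0, 0]],
  [[0, 0, 0], [0, 0, 0]],
  [[0, 0, 0], [0, 0, 0]],
], grip=0.62)

```text
clock: 12.1
position: [499.9, -7.7, 68.3]
ee_rot: [-0.383, 0.924, -0.0, 0.0]
contact_force: [0.0, 0.0, 0.1]
gripper_width: 52.6
grasp_force: 0.0
```

```bash
cat > look.py <<'E'
from h import *
import sys
ci=arm.camera_info(sys.argv[1]); im,d=arm.get_image(sys.argv[1]); cv2.imwrite(f"pics/{sys.argv[3]}.png",im); W=world(d,ci)
b,g,r=[im[...,i].astype(int) for i in range(3)]; col=(b>r+50)&(b>g+30) if sys.argv[2]=="blue" else (r>b+80)&(r>g+80)
z=float(sys.argv[4]); m=col&(abs(W[...,2]-z)<12)&(np.hypot(W[...,0]-498,W[...,1]+9)<140); P=W[m]
if len(P)>30:
    c=P.mean(0); A=np.c_[P[:,:2]-c[:2],np.ones(len(P))]; print(len(P),"c",c.round(1),"slope",np.linalg.lstsq(A,P[:,2],rcond=None)[0].round(3),cv2.minAreaRect(P[:,:2].astype(np.float32)))
E
python3 look.py wrist blue w3 100; python3 go.py 500 -8 67 135
```

```text
29577 c [463.3 -42.7  99.6] slope [1.0000e-03 0.0000e+00 9.9586e+01] ((475.9168395996094, -30.612998962402344), (174.81788635253906, 46.75126266479492), 44.98141860961914)
t 12.15 pos [499.8  -7.7  68.3] w 53.0 F [ 0.28  0.38 -0.03] M [-0.04   0.007 -0.007] j6 -1.1
shift [ 0.    -0.002  0.005] turn [-0.  0. -0.]
```

View pics/w3.png

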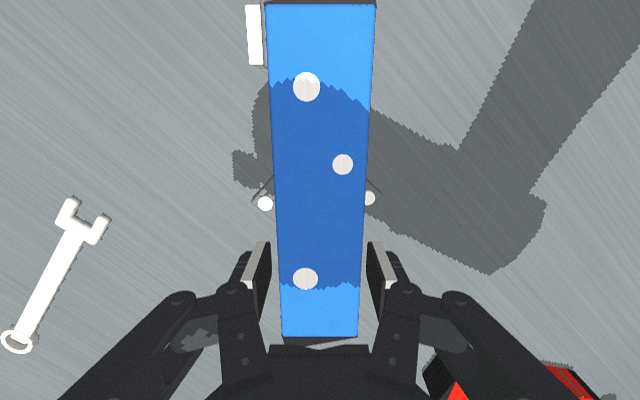

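Wrist view: blue is free between the open pads (265,265)/(375,265), with the slope reading zero. Backing straight up.

Call:
arm_command([
  [[0, 0, 0], [0, 0, 0]],
  [[0, 0, -0.06], [0, 0, 0]],
  [[0, 0, -0.2], [0, 0, 0]],
  [[0, 0, -0.4], [0, 0, 0]],
  [[0, 0, -0.5], [0, 0, 0]],
], grip=0.75)

```text
clock: 12.65
position: [501.2, -7.5, 197.2]
ee_rot: [-0.383, 0.924, -0.001, 0.003]
contact_force: [-0.7, 1.2, -0.1]
gripper_width: 64.0
grasp_force: 0.0
```

```bash
python3 look.py wrist blue w4 100; python3 go.py 503 277 170 -146.6
```

```text
8941 c [469.1 -36.9  99.5] slope [ 1.0000e-03 -0.0000e+00  9.9503e+01] ((476.1331787109375, -29.96001434326172), (177.3424835205078, 46.27125549316406), 45.006587982177734)
t 12.7 pos [503.1  -7.3 200.4] w 64.0 F [ 0.76 -0.95  3.37] M [-0.038 -0.169 -0.042] j6 -1.1
shift [-0.803  0.805  0.123] turn [-0.004  0.001 -0.435]
```

Call:
arm_command([
  [[-0.12, 0.12, 0], [0, 0, -0.04]],
  [[-0.25, 0.25, 0], [0, 0, -0.09]],
  [[-0.35, 0.35, 0], [0, 0, -0.13]],
  [[-0.45, 0.45, 0], [0, 0, -0.18]],
  [[-0.45, 0.45, 0], [0, 0, -0.22]],
], grip=1)

```text
clock: 13.2
position: [499.6, 154.9, 192.5]
ee_rot: [-0.677, 0.736, -0.0, 0.0]
contact_force: [0.3, -0.6, -0.5]
gripper_width: 85.4
grasp_force: 0.0
```

Call:
arm_command([
  [[-0.12, 0.01, 0], [0, 0, -0.04]],
  [[-0.25, 0.03, 0.05], [0, 0, -0.09]],
  [[-0.4, 0.04, 0.1], [0, 0, -0.13]],
  [[-0.5, 0.05, 0.12], [0, 0, -0.18]],
  [[-0.5, 0.05, 0.12], [0, 0, -0.215]],
])

```text
clock: 13.7
position: [498.3, 279.6, 161.1]
ee_rot: [0.882, -0.471, -0.0, 0.001]
contact_force: [-0.1, -0.4, -0.5]
gripper_width: 85.4
grasp_force: 0.0
```

Call:
arm_command([
  [[0, 0, 0], [0, 0, 0]],
  [[0, 0, 0], [0, 0, 0]],
])

```text
clock: 13.9
position: [498.7, 276.9, 162.7]
ee_rot: [0.879, -0.476, -0.0, 0.0]
contact_force: [0.2, -0.3, 0.1]
gripper_width: 85.4
grasp_force: 0.0
```

```bash
python3 - <<'E'
from h import *
ci=arm.camera_info("wrist"); im,d=arm.get_image("wrist"); cv2.imwrite("pics/w5.png",im); W=world(d,ci)
print(box(im,W,"red",(503,277),36,r=105))
E
python3 go.py 503 277 4 -146.6
```

```text
(((504.2479553222656, 277.87896728515625), (41.97130584716797, 144.03749084472656), 33.58173370361328), ((503.0344543457031, 276.00433349609375), (52.09354782104492, 160.56983947753906), 30.762168884277344), np.float64(35.481307417537664), np.int64(4824))
t 13.95 pos [498.8 276.7 162.9] w 85.3 F [-0.08 -0.44  0.54] M [ 0.049  0.088 -0.065] j6 -0.21
shift [ 0.008 -0.015  0.636] turn [-0.     0.    -0.002]
```

View pics/w5.png

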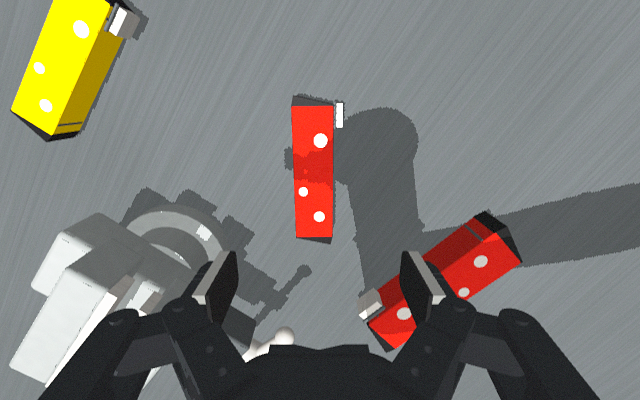

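Wrist view: the small red box is between the jaws, lug at (340,115) at the far end. The big red decoy (445,280) and the vise (150,270) are clear of the fingers. Descending.

Call:
arm_command([
  [[0.01, -0.02, 0.2], [0, 0, 0]],
  [[0.01, -0.02, 0.4], [0, 0, 0]],
  [[0.01, -0.02, 0.55], [0, 0, 0]],
  [[0.01, -0.02, 0.62], [0, 0, 0]],
  [[0.01, -0.02, 0.63], [0, 0, 0]],
])

```text
clock: 14.45
position: [503.1, 275.8, 2.8]
ee_rot: [0.879, -0.476, -0.001, 0.003]
contact_force: [0.9, -0.4, 0.2]
gripper_width: 85.3
grasp_force: 0.0
```

Call:
arm_command([
  [[0, 0, 0], [0, 0, 0]],
  [[0, 0, 0], [0, 0, 0]],
  [[0, 0, 0], [0, 0, 0]],
  [[0, 0, 0], [0, 0, 0]],
  [[0, 0, 0], [0, 0, 0]],
], grip=0.35)

```text
clock: 14.95
position: [505.1, 278.4, 7.6]
ee_rot: [0.88, -0.475, 0.001, -0.001]
contact_force: [-1.8, -0.5, 5.8]
gripper_width: 39.0
grasp_force: 59.6
```

Call:
arm_command([
  [[0, 0, -0.04], [0, 0, 0]],
  [[0, 0, -0.08], [0, 0, 0]],
  [[0, 0, -0.12], [0, 0, 0]],
  [[0, 0, -0.12], [0, 0, 0]],
  [[0, 0, -0.12], [0, 0, 0]],
])

```text
clock: 15.45
position: [504.2, 277.7, 35.4]
ee_rot: [0.88, -0.475, -0.0, -0.0]
contact_force: [-0.2, -0.2, -7.2]
gripper_width: 38.7
grasp_force: 61.1
```

Call:
arm_command([
  [[0, 0, 0], [0, 0, 0]],
  [[0, 0, 0], [0, 0, 0]],
  [[0, 0, 0], [0, 0, 0]],
])

```text
clock: 15.75
position: [504.1, 277.6, 34.8]
ee_rot: [0.88, -0.475, -0.0, 0.001]
contact_force: [0.5, 0.0, -7.1]
gripper_width: 38.9
grasp_force: 61.2
```

```bash
python3 feel.py 123.5 12
```

```text
t 16.35 F [ 0.05  0.1  -6.92] M [-0.183 -0.109  0.001] sd [0.035 0.029 0.028] [0.42 0.63 0.51] P [504.3 277.8  35.2] w 38.5
mass 0.7058040692029433 r world mm [-15.7  26.4] along x 30.65033500402926 along y -1.485109941133225
```

Call:
arm_command([
  [[0, 0, 0.06], [0, 0, 0]],
  [[0, 0, 0.1], [0, 0, 0]],
  [[0, 0, 0.11], [0, 0, 0]],
  [[0, 0, 0.11], [0, 0, 0]],
])

```text
clock: 16.75
position: [504.4, 277.5, 8.1]
ee_rot: [0.88, -0.475, 0.0, 0.0]
contact_force: [-0.8, -2.0, -3.1]
gripper_width: 38.5
grasp_force: 63.0
```

Call:
arm_command([
  [[0, 0, 0], [0, 0, 0]],
  [[0, 0, 0], [0, 0, 0]],
  [[0, 0, 0], [0, 0, 0]],
  [[-0.06, 0, 0], [0, 0, 0]],
  [[-0.12, 0, 0], [0, 0, 0]],
], grip=0.75)

```text
clock: 17.25
position: [487.8, 303.9, 8.2]
ee_rot: [0.88, -0.475, 0.0, -0.001]
contact_force: [-0.2, -0.7, 0.1]
gripper_width: 63.6
grasp_force: 0.0
```

Call:
arm_command([
  [[0, 0, 0], [0, 0, 0]],
  [[0, 0, 0], [0, 0, 0]],
  [[0, 0, 0], [0, 0, 0]],
  [[0, 0, 0], [0, 0, 0]],
], grip=0.35)

```text
clock: 17.65
position: [487.0, 303.8, 8.7]
ee_rot: [0.88, -0.475, -0.0, -0.0]
contact_force: [-5.5, 2.8, 6.2]
gripper_width: 38.3
grasp_force: 59.5
```

Call:
arm_command([
  [[0, 0, -0.12], [0, 0, 0]],
  [[0, 0, -0.25], [0, 0, 0]],
  [[0, 0, -0.4], [0, 0, 0]],
  [[0, 0, -0.5], [0, 0, 0]],
  [[0, 0, -0.55], [0, 0, 0]],
])

```text
clock: 18.15
position: [487.6, 303.0, 146.3]
ee_rot: [0.88, -0.475, -0.0, -0.001]
contact_force: [-0.6, 0.3, -7.1]
gripper_width: 37.9
grasp_force: 61.2
```

Call:
arm_command([
  [[0, 0, 0], [0, 0, 0]],
  [[0, 0, 0], [0, 0, 0]],
  [[0, 0, 0], [0, 0, 0]],
  [[0, 0, 0], [0, 0, 0]],
  [[0, 0, 0], [0, 0, 0]],
])

```text
clock: 18.65
position: [487.5, 302.5, 144.1]
ee_rot: [0.88, -0.475, -0.0, 0.001]
contact_force: [0.6, -0.1, -6.9]
gripper_width: 37.5
grasp_force: 61.0
```

```bash
python3 feel.py 123.5 20; python3 go.py 498.5 -9 145 -135
```

```text
t 19.65 F [ 0.03  0.1  -7.11] M [0.005 0.008 0.001] sd [0.023 0.037 0.026] [0.5  0.55 0.54] P [487.9 302.9 145.2] w 37.6
mass 0.7245670224961234 r world mm [ 1.1 -0.7] along x -1.2203996727132618 along y -0.4971175498942539
t 19.65 pos [487.9 302.9 145.3] w 37.6 F [ 0.6  -0.83 -7.61] M [-0.024  0.038  0.001] j6 -0.26
shift [1.066e+00 6.490e-01 1.000e-03] turn [-0.     0.    -0.065]
```

Call:
arm_command([
  [[0.1, 0.06, 0], [0, 0, -0.01]],
  [[0.25, 0.15, 0], [0, 0, -0.03]],
  [[0.42, 0.26, 0], [0, 0, -0.05]],
  [[0.58, 0.355, 0], [0, 0, -0.065]],
  [[0.73, 0.445, 0], [0, 0, -0.065]],
])

```text
clock: 20.15
position: [494.7, 87.4, 145.7]
ee_rot: [0.924, -0.382, 0.0, -0.0]
contact_force: [0.9, -0.4, -6.8]
gripper_width: 37.7
grasp_force: 61.2
```

Call:
arm_command([
  [[0, 0, 0], [0, 0, 0]],
  [[0, 0, 0], [0, 0, 0]],
])

```text
clock: 20.35
position: [495.2, 88.2, 145.7]
ee_rot: [0.923, -0.384, 0.0, -0.0]
contact_force: [-0.6, 0.6, -6.6]
gripper_width: 37.7
grasp_force: 61.4
```

```bash
python3 go.py 498.3 -8.8 145 -135
```

```text
t 20.35 pos [495.2  88.2 145.7] w 37.7 F [-0.57  0.56 -6.62] M [0.012 0.042 0.007] j6 0.28
shift [0.284 0.265 0.003] turn [-0.    -0.    -0.001]
```

Call:
arm_command([
  [[0.07, 0.07, 0], [0, 0, 0]],
  [[0.15, 0.14, 0], [0, 0, 0]],
  [[0.23, 0.21, 0], [0, 0, 0]],
  [[0.275, 0.255, 0], [0, 0, 0]],
  [[0.284, 0.265, 0], [0, 0, 0]],
])

```text
clock: 20.85
position: [498.6, -8.1, 145.4]
ee_rot: [0.924, -0.383, 0.0, -0.0]
contact_force: [-0.3, 0.5, -7.3]
gripper_width: 37.5
grasp_force: 61.5
```

Call:
arm_command([
  [[0, 0, 0], [0, 0, 0]],
  [[0, 0, 0], [0, 0, 0]],
  [[0, 0, 0], [0, 0, 0]],
])

```text
clock: 21.15
position: [498.6, -6.8, 145.4]
ee_rot: [0.924, -0.382, 0.0, -0.0]
contact_force: [-0.4, -0.1, -8.7]
gripper_width: 37.6
grasp_force: 61.5
```

```bash
python3 look.py wrist blue w6 100; python3 look.py wrist red w6b 172; python3 feel.py 135 6; python3 go.py 498.3 -8.8 108.6 -135
```

```text
7437 c [465.1 -45.1  99.2] slope [-2.2000e-02  2.3000e-02  9.9152e+01] ((476.10614013671875, -31.35852813720703), (174.51437377929688, 46.309120178222656), 44.87083053588867)
19845 c [529.5 -38.3 171.7] slope [-1.00000e-03  8.00000e-03  1.71709e+02] ((520.4955444335938, -29.759254455566406), (42.16696548461914, 144.46670532226562), 45.36794662475586)
t 21.55 F [ 0.04  0.17 -7.07] M [0.018 0.012 0.007] sd [0.014 0.027 0.028] [0.26 0.42 0.6 ] P [498.4  -7.5 145.3] w 37.8
mass 0.7211940817389119 r world mm [ 1.7 -2.5] along x -3.02963468968087 along y 0.5593081664444053
t 21.55 pos [498.3  -7.7 145.3] w 37.8 F [ 0.03  0.42 -7.83] M [ 0.032 -0.02   0.04 ] j6 0.47
shift [0.003 0.003 0.147] turn [ 0.  0. -0.]
```

View pics/w6.png

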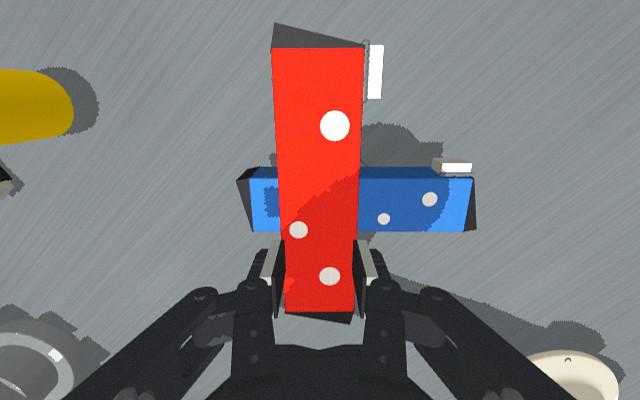

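Wrist view: red is held crosswise above blue, pads at (272,280)/(365,280) over the crossing; blue is undisturbed.

Call:
arm_command([
  [[0, 0.003, 0.05], [0, 0, 0]],
  [[0, 0.003, 0.09], [0, 0, 0]],
  [[0, 0.003, 0.12], [0, 0, 0]],
  [[0, 0.003, 0.134], [0, 0, 0]],
  [[0, 0.003, 0.137], [0, 0, 0]],
])

```text
clock: 22.05
position: [497.6, -8.4, 110.5]
ee_rot: [0.924, -0.383, -0.0, 0.0]
contact_force: [-0.2, 0.3, -7.2]
gripper_width: 37.6
grasp_force: 61.5
```

Call:
arm_command([
  [[0, 0, 0.002], [0, 0, 0]],
  [[0, 0, 0.004], [0, 0, 0]],
  [[0, 0, 0.004], [0, 0, 0]],
])

```text
clock: 22.35
position: [498.0, -8.3, 110.4]
ee_rot: [0.924, -0.383, 0.0, -0.0]
contact_force: [-0.7, -0.7, -6.9]
gripper_width: 38.0
grasp_force: 61.5
```

```bash
python3 feel.py 135 3
```

```text
t 22.5 F [ 0.08  0.07 -6.99] M [ 0.019 -0.029  0.002] sd [0.029 0.016 0.021] [0.51 0.36 0.12] P [498.   -8.3 110.3] w 37.7
mass 0.7122355925416969 r world mm [-4.1 -2.7] along x 0.9817041150217857 along y 4.791064167271019
```

Call:
arm_command([
  [[0, 0, 0.002], [0, 0, 0]],
  [[0, 0, 0.004], [0, 0, 0]],
  [[0, 0, 0.004], [0, 0, 0]],
])

```text
clock: 22.8
position: [497.8, -8.3, 109.1]
ee_rot: [0.924, -0.383, 0.0, -0.0]
contact_force: [-0.2, 1.0, -7.5]
gripper_width: 37.9
grasp_force: 61.7
```

```bash
python3 feel.py 135 2
```

```text
t 22.9 F [-0.33  0.89 -6.7 ] M [ 0.038  0.013 -0.034] sd [0.017 0.035 0.004] [0.1  0.2  0.19] P [497.8  -8.3 109.1] w 37.5
mass 0.6834528596252927 r world mm [ 1.9 -5.7] along x -5.389006578255153 along y 2.6436645455070895
```

Call:
arm_command([
  [[0, 0, 0.002], [0, 0, 0]],
  [[0, 0, 0.003], [0, 0, 0]],
  [[0, 0, 0.003], [0, 0, 0]],
])

```text
clock: 23.2
position: [497.9, -8.3, 108.8]
ee_rot: [0.924, -0.383, 0.0, -0.0]
contact_force: [-1.6, 1.2, -1.2]
gripper_width: 37.5
grasp_force: 63.4
```

```bash
python3 feel.py 135 2
```

```text
t 23.3 F [-1.75  1.06 -1.23] M [ 0.182  0.703 -0.039] sd [0.007 0.026 0.032] [0.02 0.15 0.25] P [497.9  -8.3 108.8] w 37.8
mass 0.1257545455644805 r world mm [ 570.1 -147.6] along x -507.5125624799971 along y -298.7708741736157
```

Most of the weight is now carried by blue, so I'll release gently.

Call:
arm_command([
  [[0, 0, 0], [0, 0, 0]],
  [[0, 0, 0], [0, 0, 0]],
  [[0, 0, 0], [0, 0, 0]],
], grip=0.6)

```text
clock: 23.6
position: [498.8, -8.2, 109.0]
ee_rot: [0.924, -0.383, 0.001, -0.001]
contact_force: [-0.2, -0.2, 0.6]
gripper_width: 51.0
grasp_force: 0.0
```

```bash
python3 look.py wrist red w7 136; sleep 0; python3 look.py wrist red w7b 136; python3 go.py 498 -8 109 -135
```

```text
20008 c [528.5 -39.2 135.6] slope [ 1.0000e-03 -0.0000e+00  1.3556e+02] ((519.8593139648438, -30.90411376953125), (42.22254943847656, 144.81027221679688), 45.39212417602539)
20074 c [528.6 -39.3 135.6] slope [ 1.00000e-03 -0.00000e+00  1.35551e+02] ((519.8822021484375, -31.009437561035156), (42.122222900390625, 144.64230346679688), 45.318870544433594)
t 23.7 pos [498.4  -8.3 108.7] w 51.0 F [-0.77 -0.6   0.08] M [ 0.035 -0.038 -0.032] j6 0.47
shift [-0.002  0.    -0.001] turn [-0. -0. -0.]
```

Red is level and stable. Retreating.

Call:
arm_command([
  [[0, 0, 0], [0, 0, 0]],
  [[0, 0, -0.05], [0, 0, 0]],
  [[0, 0, -0.15], [0, 0, 0]],
  [[0, 0, -0.35], [0, 0, 0]],
  [[0, 0, -0.5], [0, 0, 0]],
], grip=0.75)

```text
clock: 24.2
position: [498.3, -8.5, 235.9]
ee_rot: [0.924, -0.383, 0.001, -0.0]
contact_force: [1.3, -0.3, 0.3]
gripper_width: 63.9
grasp_force: 0.0
```

Call:
arm_command([
  [[0, 0, 0], [0, 0, 0]],
  [[0, 0, 0], [0, 0, 0]],
  [[0, 0, 0], [0, 0, 0]],
])

```text
clock: 24.5
position: [496.9, -8.4, 232.0]
ee_rot: [0.924, -0.383, -0.001, 0.001]
contact_force: [-0.9, -1.0, 0.4]
gripper_width: 64.0
grasp_force: 0.0
```

```bash
python3 look.py wrist red w8 136; python3 look.py wrist red w8b 136; python3 look.py scene blue s8 100
python3 -c "
import cv2;im=cv2.imread('pics/s8.png');cv2.imwrite('pics/s8c.png',cv2.resize(im[90:290,180:440],None,fx=2.8,fy=2.8))"
```

```text
6499 c [525.1 -35.7 135.5] slope [ 0.00000e+00 -1.00000e-03  1.35484e+02] ((520.0347290039062, -30.912696838378906), (41.99102020263672, 144.7327880859375), 45.216712951660156)
6524 c [525.2 -35.7 135.5] slope [ 1.0000e-03 -1.0000e-03  1.3549e+02] ((520.0902099609375, -31.001876831054688), (41.94973373413086, 144.64093017578125), 45.2915153503418)
123 c [491.4 -16.5 100.5] slope [-1.70000e-02  1.40000e-02  1.00473e+02] ((479.2561950683594, -30.11560821533203), (176.69728088378906, 43.434043884277344), 44.57918930053711)
```

View pics/s8c.png

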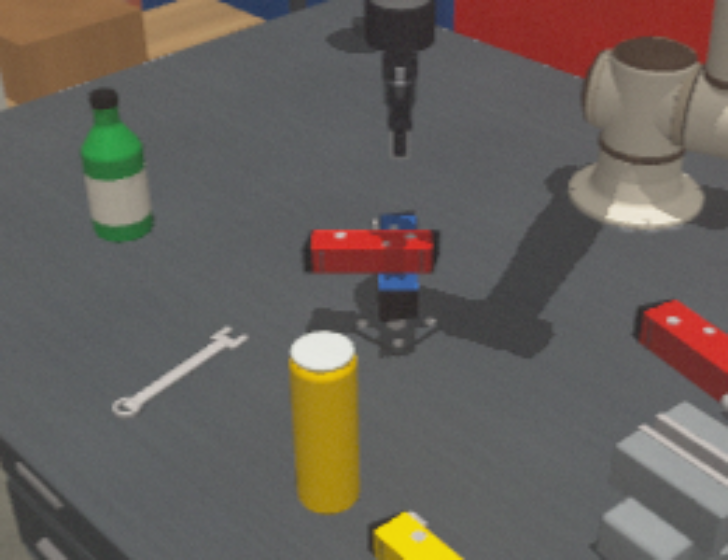

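The scene crop shows blue level on the post (397,300) and red crosswise on top (370,250), with the gripper well clear and the bystanders where they were.

```bash
python3 -c "
from bench import arm
print(arm.job_done())"
```

```text
the job is handed in; nothing more can be done
None
```

I handed the job in at about 25 s: the blue offcut balances level on the post head, with the small red one level and crosswise on top, both let go; the bottle, can and wrench were not touched, and the verdict was not shown.

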